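Make up the mixing kit and the staining kit from the bench stock

TASK

Make up two kits from the stock on the bench. Mixing kit, in the tray with the round well: stand the wide low pot in the round well, nest the slim pot inside it, gently and without forcing but fully home, and stand the taller white bottle in the square bay beside them. Staining kit, in the tray with two four-sided bays: stand the brown bottle in the larger bay and the shorter white bottle in the smaller one; set everything down gently and upright, let go of it all, and leave the steel dish where it is.

Things in the scene. Friction and masses are not known exactly. Their poses are not given: they have to be found in the camera images.
- round_well_tray: Fixed grey kit tray with a ROUND well in one half, 88 (x) x 174 (y) x 20 mm high. Origin: centre of the underside on the bench, z up. Floor 4 mm thick, black mats. Round well: centre x 0, y +43 mm, inside diameter 72 mm. Square bay: centre x 0, y -48 mm, inside 72 x 72 mm. Walls end 20 mm above the bench; a 12 mm bridge between the places, a 12 mm lug at each end.
- two_bay_tray: Fixed grey kit tray with two four-sided bays, no round well, 88 (x) x 174 (y) x 20 mm high. Origin: centre of the underside on the bench, z up. Floor 4 mm thick, black mats. Larger bay: centre x 0, y +42 mm, inside 82 (x) x 84 (y) mm. Smaller bay: centre x 0, y -51 mm, inside 66 x 66 mm. Walls end 20 mm above the bench; an 18 mm bridge between the bays, a 12 mm lug at each end.
- wide_pot: Wide, low, open white plastic pot, mouth up, 60 mm tall, about 45 g. Tapers from 49 mm diameter at the foot to 58 mm at 40 mm up; straight rim band of 62 mm diameter from 44 to 60 mm up. Wall 2 mm, bottom 3 mm: inside 58 mm diameter at the mouth, 45 mm at the bottom. Origin: centre of the underside, z up.
- slim_pot: Slim, tall, open white plastic pot, mouth up, 95 mm tall, about 40 g. Tapers from 41 mm diameter at the foot to 49 mm at 66 mm up; straight rim band of 52 mm diameter from 69 to 95 mm up. Fully home in the wide pot its foot stands on that pot's inner bottom, 3 mm above its underside, with 2 mm to spare all round, and 38 mm stand out above the wide rim. Origin: centre of the underside, z up.
- amber_bottle: Brown bottle with white screw cap, 60 mm diameter, 135 mm tall, the largest of the three bottles, about 350 g. Round body to about 95 mm up, then the shoulder narrows to a cap of 42 mm diameter (120 to 135 mm). Stands upright. Origin: centre of the underside, z up.
- tall_white_bottle: The taller of the two white bottles: 52 mm diameter, 110 mm tall, screw cap of 37 mm diameter in the top 15 mm, body straight to about 75 mm up, about 200 g. Stands upright. Origin: centre of the underside, z up.
- short_white_bottle: The shorter of the two white bottles: 45 mm diameter, 88 mm tall, screw cap of 33 mm diameter in the top 15 mm, body straight to about 58 mm up, about 90 g. Stands upright. Origin: centre of the underside, z up.
- steel_dish: Shallow round steel dish, 69 mm diameter, 20 mm high, standing among the stock. Not part of either kit: leave it where it is. Origin: centre of the underside.
Not all that is in view belongs to the job. Leave any yellow look-alike of the short_white_bottle alone.

How it is judged (in metres and radians):
At the end, for the whole second after the job is handed in: Wide pot on the round well's floor, slim pot fully home in it (foot under 7 mm above its underside, centres within 7 mm), each bottle on the floor of its own bay (within 15 mm of its centre each way); all upright within 0.1 rad, at rest; steel dish within 20 mm of its start (x of wide_pot in the frame of round_well_tray between -0.015 and 0.015 m and y of wide_pot in the frame of round_well_tray between 0.028 and 0.058 m and z of wide_pot in the frame of round_well_tray between 0 and 0.009 m and z of slim_pot in the frame of wide_pot between 0 and 0.007 m and horizontal distance between slim_pot and wide_pot below 0.007 m and x of tall_white_bottle in the frame of round_well_tray between -0.015 and 0.015 m and y of tall_white_bottle in the frame of round_well_tray between -0.063 and -0.033 m and z of tall_white_bottle in the frame of round_well_tray between 0 and 0.009 m and x of amber_bottle in the frame of two_bay_tray between -0.015 and 0.015 m and y of amber_bottle in the frame of two_bay_tray between 0.027 and 0.057 m and z of amber_bottle in the frame of two_bay_tray between 0 and 0.009 m and x of short_white_bottle in the frame of two_bay_tray between -0.015 and 0.015 m and y of short_white_bottle in the frame of two_bay_tray between -0.066 and -0.036 m and z of short_white_bottle in the frame of two_bay_tray between 0 and 0.009 m and angle between each of wide_pot, slim_pot, amber_bottle, tall_white_bottle, short_white_bottle's own z axis and vertical below 0.1 rad and linear speed of each of wide_pot, slim_pot, amber_bottle, tall_white_bottle, short_white_bottle below 0.02 m/s and distance of steel_dish from where it was at the start of the episode below 0.02 m); the robot touches nothing.
It fails at once if a pot or a bottle of the kits is tipped over (angle between any of wide_pot, slim_pot, amber_bottle, tall_white_bottle, short_white_bottle's own z axis and vertical above 0.6 rad).
It fails at once if a bottle is dropped or slammed into its tray with more than 45 N (contact force between any of amber_bottle, short_white_bottle and two_bay_tray above 45 N or contact force between tall_white_bottle and round_well_tray above 45 N).
It fails at once if the pots are rammed together with more than 40 N (contact force between slim_pot and wide_pot above 40 N).
It fails at once if the steel dish is shoved by more than 20 mm (distance of steel_dish from where it was at the start of the episode above 0.02 m).
It also fails if it takes over 120 s, if anything falls off the work surface, if the arm or the gripper's body presses on something with over 40 N, if the wrist force passes 120 N, or if a joint passes its speed limit or range.

ROBOT

A 6-joint arm with a two-finger parallel gripper is mounted at the origin on the work surface; the furniture and walls round the work are solid. World frame = base frame: x ahead of the robot, y to its left, z up, the work surface at z = 0. Lengths are in m, angles in degrees, forces in N, time in s.
With the tool pointing down it reaches from about 0.375 to 0.9 m from the base axis. Payload 3.1 kg.
Tool frame: the origin (TCP) lies at the very end of the fingers, on their centre line; the grasp point (between the pads) lies 19 mm behind it (bot.tcp_to_grasp is the distance from the TCP to the grasp point, in m); z points along the fingers, y is the direction in which the jaws open and shut (so a half turn about z gives the same grasp; the last joint's range is limited). The gripper opens to 87 mm and grips with 3 to 60 N. Pads are 19 mm wide; open, the fingers measure 117 mm over their backs; the gripper's body (75 mm by 190 mm) begins 51 mm behind the grasp point.
Start: joints at [61.679, 30.224, 82.088, -0, 67.689, -10.227], TCP at [0.194, 0.594, 0.223] pointing down, gripper open.
Joint ranges: [-176.69, 176.69], [-43.24, 126.21], [12.49, 139.97], [-82, 262], [0, 151.66], [-163.58, 163.58]. Speed limits (degrees/s): [159.86, 159.86, 180, 180, 180, 180].

INTERFACE

Orientations are given as a 3x3 rotation matrix whose columns are the frame's x, y, z axes.
In Python, from rig import telemetry, eyes, order, bot gives the robot as it stands. The module is installed in compiled form; this text tells all that it offers.
- The arm moves only by the tool servo_tool, never from a script. Its argument "targets" is a list of rows, each a list of 2 entries, a list of its own where there are three numbers: the shift along the tool's x, y, z in m, then the turn, a rotation vector about the tool's x, y, z in rad. In form: [[[tx, ty, tz], [wx, wy, wz]], ...]. A call has 1 to 12 rows; each row is the pose to reach, as a shift and turn from the pose commanded when the call began, along the tool's axes at that moment; what a row does not reach only later rows make up. A row lasts 1/8 s, in which the tool goes at most 62.5 mm and 10.7 degrees, less where a joint would pass 70% of its speed; a pose out of reach is approached as far as the arm can. A call with a gripper value outside its range is refused whole. "gripper" is the finger opening in m, from 0 to 0.087, set as the call begins (left out, the last holds). The fingers move at their own pace and stop on an object; the grip force is fixed at half the most. Time passes only in rows, so rows that repeat a pose let the fingers close. It gives the time, the measured TCP pose, the force and the opening at its end, in the units of the state.
- telemetry.read_state(): the state, without advancing time (a new reading comes with each control period).
- eyes.capture(name): name is "side" or "top" or "wrist"; returns a dict with "pixels" (400x640x3 uint8, blue, green, red), "intrinsics" (3x3 intrinsics, pixels), "extrinsics" (4x4, takes a point from camera to world coordinates); the wrist camera has in their place "T_tool_cam" (4x4, takes a point from camera to tool coordinates, whose origin is the TCP and whose axes are the flange's). Camera axes: x right, y down, z forward; pixel columns grow to the right and rows downward; lengths in m; the calibration is good to about 2 mm. A picture is of the moment at which its call begins: read the wrist's pose just before it. There is no depth.
- order.hand_in(): hands the job in, once; it reports no verdict.
The state is a dict: "time_s": time; "joint_positions": joint angles; "qvel": joint speeds; "tau": joint torques, N m; "position": TCP position; "tcp_rot": TCP orientation; "force": force on the tool from outside, world axes, zero at the start; "moment": the same for the moment, N m; "opening": opening from 0.0 (shut) to 1.0 (fully open).
Only numpy, scipy, OpenCV 4.12 (cv2) and the standard library are available. Lean on these libraries where they do the work, as an engineer would, in place of code of your own. Each camera call takes 0.05 s, during which the arm holds its last target. There are 200 camera calls.

## Working session

There is one attempt and no reset: what is moved stays moved. The work goes in short steps, Python scripts to look and compute and a tool call to move; the robot and the scene stay as the last step left them, time stands still between calls to the robot, and variables do not carry over. Pictures are saved under pics/ and viewed, about 12 in all and at most 16, crops included, and the job is handed in when it is done.

Besides the shell and the picture viewer there is one more tool, called after "Call:" in YAML: its name, and indented under it one key for each argument. servo_tool: Moves the arm, as the interface text tells. Its arguments: {"type":"object","properties":{"targets":{"type":"array","items":{"type":"array"}},"gripper":{"type":"number"}},"required":["targets"]}

```bash
mkdir -p pics
python3 - <<'E'
from rig import telemetry, eyes, order, bot
import cv2, numpy as np
s=telemetry.read_state(); print(s['time_s'],s['position'],s['tcp_rot'],s['force'],s['opening'])
for n in ('top','side'):
    c=eyes.capture(n); cv2.imwrite(f'pics/{n}0.png',c['pixels']); print(n,c['intrinsics'],c['extrinsics'])
c=eyes.capture('wrist'); cv2.imwrite('pics/wrist0.png',c['pixels']); print(c['T_tool_cam'],c['intrinsics'])
E
```

```text
0.0 [0.19373237 0.59342668 0.22158708] [[-9.50544807e-01  3.10585833e-01 -1.00458732e-03]
 [ 3.10587249e-01  9.50542946e-01 -1.91543774e-03]
 [ 3.59995567e-04 -2.13272141e-03 -9.99997661e-01]] [0.04683446 0.11710325 0.90352053] 1.0021034678056693
top [[409.87660439   0.         318.30129836]
 [  0.         409.87660439 197.95370981]
 [  0.           0.           1.        ]] [[ 0.01701419 -0.98132965  0.19157934  0.31054806]
 [-0.99971979 -0.01985057 -0.01289562 -0.03398958]
 [ 0.01645782 -0.19130624 -0.98139241  1.14203261]
 [ 0.          0.          0.          1.        ]]
side [[465.45957365   0.         312.08952266]
 [  0.         465.45957365 196.54108154]
 [  0.           0.           1.        ]] [[ 0.6371218   0.37147881 -0.67533644  1.28301877]
 [ 0.7703448  -0.27803802  0.57381508 -0.72176596]
 [ 0.02539094 -0.88583201 -0.46331085  0.55056207]
 [ 0.          0.          0.          1.        ]]
[[-9.37723271e-04 -9.55286367e-01 -2.95680701e-01  8.11894892e-02]
 [ 9.99999375e-01 -7.15536389e-04 -8.59645306e-04  1.00687280e-03]
 [ 6.09637141e-04 -2.95681322e-01  9.55286441e-01 -1.61836583e-01]
 [ 0.00000000e+00  0.00000000e+00  0.00000000e+00  1.00000000e+00]] [[306.7278234    0.         322.11589964]
 [  0.         306.7278234  205.53488668]
 [  0.           0.           1.        ]]
```

View pics/top0.png

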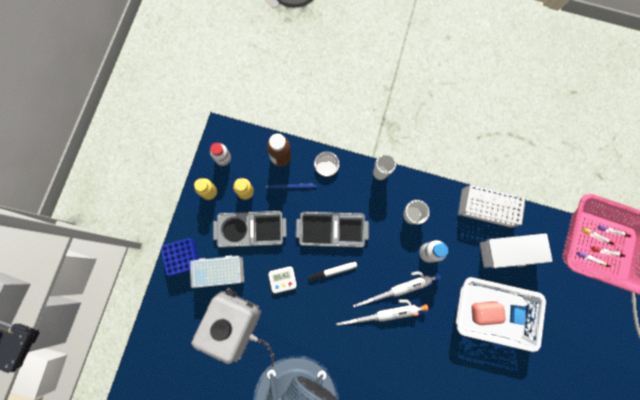

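View pics/side0.png

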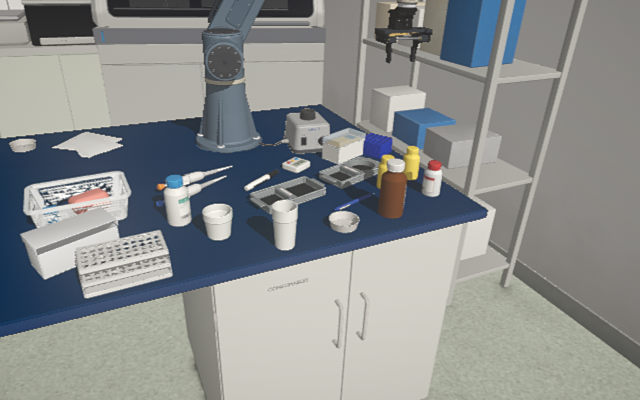

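Candidates: white bottles are red-capped at top (220,154) and blue-capped at (433,251), with yellow look-alikes at (205,188) and (243,188). Amber is at (279,150). The pots are slim (384,167) and wide (416,212), and the dish is at (326,164). The tray with the round well is at (250,229) and the two-bay tray at (332,229). I'll check these in a close crop.

```bash
cat > h.py <<'E'
import numpy as np, cv2
from rig import telemetry, eyes, bot
def ray(c,uv,T=None):
    T=c['extrinsics'] if T is None else T
    uv=np.atleast_2d(np.float64(uv)); K=c['intrinsics']
    d=np.c_[(uv-K[:2,2])/[K[0,0],K[1,1]],np.ones(len(uv))]@T[:3,:3].T
    return T[:3,3],d
def plane(c,uv,z,T=None):
    o,d=ray(c,uv,T); return (o+d*((z-o[2])/d[:,2])[:,None])[:,:2]
def proj(c,P,T=None):
    T=c['extrinsics'] if T is None else T
    p=(np.atleast_2d(P)-T[:3,3])@T[:3,:3]; q=p@c['intrinsics'].T; return q[:,:2]/q[:,2:]
def wrist():
    s=telemetry.read_state(); W=np.eye(4); W[:3,:3]=s['tcp_rot']; W[:3,3]=s['position']
    c=eyes.capture('wrist'); c['extrinsics']=W@c['T_tool_cam']; return c
def totool(p):  # world xyz -> tool shift from present
    s=telemetry.read_state(); return np.array(s['tcp_rot']).T@(np.array(p)-s['position'])
E
python3 - <<'E'
from h import *
c=eyes.capture('top'); im=c['pixels']
crop=cv2.resize(im[130:270,190:460],None,fx=2.9,fy=2.9,interpolation=cv2.INTER_CUBIC); cv2.imwrite('pics/crop1.png',crop)
for n,uv,z in [('redcap',(217,149),.088),('amber',(277,141),.135),('dish',(326,163),.02),('slim',(383,160),.095),('wide',(416,209),.06),('blue',(439,245),.110),('y1',(204,184),.088),('y2',(242,184),.088)]:
    print(n,plane(c,uv,z).round(3))
E
```

```text
redcap [[0.644 0.225]]
amber [[0.654 0.061]]
dish [[ 0.631 -0.069]]
slim [[ 0.621 -0.218]]
wide [[ 0.497 -0.311]]
blue [[ 0.397 -0.354]]
y1 [[0.548 0.253]]
y2 [[0.55  0.153]]
```

View pics/crop1.png

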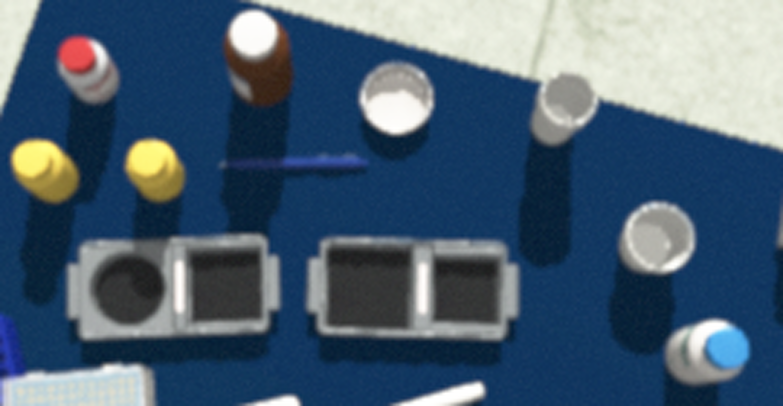

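The crop agrees. The blue-capped bottle is the larger white one (cap about 37 mm, crop (726,349)) and the red-capped one is the short one (crop (77,55)). The others in crop pixels:
- Amber: (254,35)
- Dish: (396,98)
- Slim: (567,102)
- Wide: (658,237)
- Round well: (129,288), at the left end of its tray
- Larger bay of the other tray: also at its left end

Now measuring trays and objects by colour mask.

Run:
```python
from h import *
ims=[eyes.capture('top') for _ in range(4)]; c=ims[0]
im=np.mean([i['pixels'] for i in ims],0).astype(np.uint8)
hsv=cv2.cvtColor(im,cv2.COLOR_BGR2HSV)
def blobs(m,box):
    z=np.zeros_like(m); x0,y0,x1,y1=box; z[y0:y1,x0:x1]=m[y0:y1,x0:x1]
    cs=cv2.findContours(z,cv2.RETR_EXTERNAL,cv2.CHAIN_APPROX_NONE)[0]
    return max(cs,key=cv2.contourArea)
gray=cv2.inRange(hsv,(0,0,60),(180,75,255))
for n,b in (('round',(205,205,291,252)),('two',(293,205,375,252))):
    k=blobs(gray,b); P=plane(c,k[:,0],.02).astype(np.float32)
    r=cv2.minAreaRect(P*1000); print(n,np.round(r[0],1),np.round(r[1],1),round(r[2],1), len(k))
col={'red':((170,120,90),(180,255,255),(205,135,235,165),.088),'blue':((95,130,150),(110,255,255),(425,235,450,262),.110)}
for n,(lo,hi,b,z) in col.items():
    k=blobs(cv2.inRange(hsv,lo,hi),b); (x,y),rr=cv2.minEnclosingCircle(plane(c,k[:,0],z).astype(np.float32)); print(n,x,y,rr)
wh=cv2.inRange(hsv,(0,0,100),(180,70,255))
for n,b,z in (('ambercap',(265,128,292,152),.135),('wide',(400,195,432,230),.06)):
    k=blobs(wh,b); P=plane(c,k[:,0],z).astype(np.float32); print(n,cv2.minEnclosingCircle(P))
s=telemetry.read_state(); print(s['position'],s['time_s'])
```

```text
round [441.2 138.1] [ 96.9 200.1] 3.5 199
two [444.  -87.6] [199.1  96.4] 89.5 194
red 0.6522810459136963 0.23221001029014587 0.01443533692508936
blue 0.38623616099357605 -0.3579794466495514 0.01869405247271061
ambercap ((0.6530505418777466, 0.061419032514095306), 0.023877812549471855)
wide ((0.4887058734893799, -0.3110146224498749), 0.036438897252082825)
[0.19405027 0.59397594 0.22237873] 0.4
```

First move: hover over the red-capped bottle with the jaws turned along world x.

Call:
servo_tool:
  targets:
    - [[-0.055,-0.021,0],[0,0,0]]
    - [[-0.11,-0.042,0],[0,0,0]]
    - [[-0.165,-0.063,0.005],[0,0,0.1]]
    - [[-0.22,-0.084,0.01],[0,0,0.25]]
    - [[-0.275,-0.105,0.01],[0,0,0.42]]
    - [[-0.33,-0.126,0.015],[0,0,0.6]]
    - [[-0.385,-0.147,0.02],[0,0,0.78]]
    - [[-0.44,-0.168,0.02],[0,0,0.95]]
    - [[-0.5,-0.19,0.02],[0,0,1.12]]
    - [[-0.545,-0.207,0.02],[0,0,1.255]]
    - [[-0.545,-0.207,0.02],[0,0,1.255]]
    - [[-0.545,-0.207,0.02],[0,0,1.255]]
  gripper: 0.087

```text
time_s: 1.9
position: [0.6471, 0.2281, 0.2021]
tcp_rot: [[-0.0, 1.0, -0.002], [1.0, 0.0, 0.0], [0.0, -0.002, -1.0]]
force: [0.2, 0.8, -0.6]
opening: 1.002
```

Run:
```python
from h import *
s=telemetry.read_state(); print(s['position'],np.round(s['tcp_rot'],4),s['force'],s['qvel'])
c=wrist(); cv2.imwrite('pics/w1.png',c['pixels']); np.save('w1.npy',c['extrinsics'])
print(proj(c,[[.648,.228,.088],[.648,.228,.0],[.441,.138,.02],[.653,.061,.135]]))
```

```text
[0.64708881 0.22810702 0.20209031] [[-2.0e-04  1.0e+00 -1.7e-03]
 [ 1.0e+00  2.0e-04  3.0e-04]
 [ 3.0e-04 -1.7e-03 -1.0e+00]] [ 0.15799722  0.8046312  -0.62120088] [ 1.52976375 -0.65129216  0.88553337 -0.09606315 -0.12384401  0.14330883]
[[322.72298172 202.4231834 ]
 [322.79746287 181.60341819]
 [155.83581319 256.19184044]
 [327.93085126 384.21249042]]
```

View pics/w1.png

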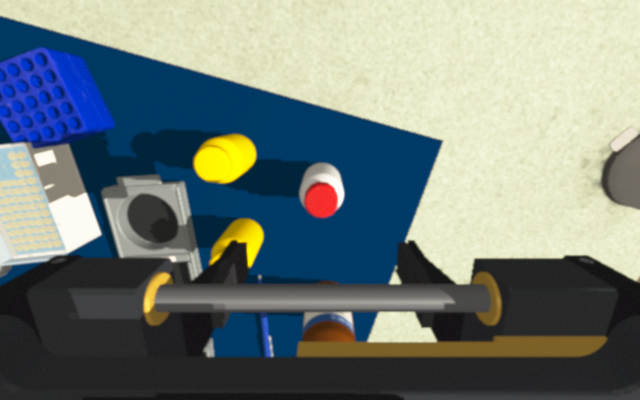

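The wrist view shows the red cap at (321,198), within 4 px of prediction. The round well is at about (152,218) and the yellow ones are apart. Measuring the cap and well.

Run:
```python
from h import *
c=wrist(); im=c['pixels']; hsv=cv2.cvtColor(im,cv2.COLOR_BGR2HSV)
def big(m): return max(cv2.findContours(m,cv2.RETR_EXTERNAL,cv2.CHAIN_APPROX_NONE)[0],key=cv2.contourArea)
m=cv2.inRange(hsv,(0,130,120),(8,255,255))|cv2.inRange(hsv,(170,130,120),(180,255,255)); m[250:]=0
k=big(m); p=plane(c,k[:,0],.088).astype(np.float32)
e=cv2.minEnclosingCircle(p); print('red',e)
print(totool([*e[0],.2]))
# round tray outline: gray
print([hsv[y,x].tolist() for x,y in ((152,215),(115,215),(185,200),(130,182),(160,235))])
w=cv2.inRange(hsv,(0,0,0),(180,255,75)); z=np.zeros_like(w); z[185:250,112:188]=w[185:250,112:188]
k=big(z); q=plane(c,k[:,0],.02).astype(np.float32)*1000; print('well',cv2.minEnclosingCircle(q),cv2.boundingRect(k))
```

```text
red ((0.6465048789978027, 0.23028528690338135), 0.017391150817275047)
[1.13368346e-03 1.87814532e-05 2.44161010e-03]
[[30, 14, 53], [33, 15, 169], [33, 14, 167], [36, 15, 168], [45, 15, 34]]
well ((447.67962646484375, 187.44271850585938), 31.808874130249023) (129, 195, 50, 49)
```

Call:
servo_tool:
  targets:
    - [[0.001,0,0.04],[0,0,0]]
    - [[0.001,0,0.08],[0,0,0]]
    - [[0.001,0,0.115],[0,0,0]]
    - [[0.001,0,0.14],[0,0,0]]
    - [[0.001,0,0.158],[0,0,0]]
    - [[0.001,0,0.168],[0,0,0]]
    - [[0.001,0,0.173],[0,0,0]]
    - [[0.001,0,0.173],[0,0,0]]

```text
time_s: 3.0
position: [0.6481, 0.2292, 0.03]
tcp_rot: [[-0.0, 1.0, 0.001], [1.0, 0.0, 0.0], [0.0, 0.001, -1.0]]
force: [0.1, 0.3, -0.9]
opening: 0.999
```

Call:
servo_tool:
  targets:
    - [[0,0,0],[0,0,0]]
    - [[0,0,0],[0,0,0]]
    - [[0,0,0],[0,0,0]]
    - [[0,0,0],[0,0,0]]
    - [[0,0,0],[0,0,0]]
    - [[0,0,0],[0,0,0]]
    - [[0,0,0],[0,0,0]]
    - [[0,0,0],[0,0,0]]
  gripper: 0.03

```text
time_s: 4.0
position: [0.6475, 0.229, 0.0295]
tcp_rot: [[-0.0, 1.0, -0.001], [1.0, 0.0, -0.0], [-0.0, -0.001, -1.0]]
force: [-0.2, -0.3, 1.2]
opening: 0.499
```

Call:
servo_tool:
  targets:
    - [[0,0,-0.02],[0,0,0]]
    - [[0,0,-0.06],[0,0,0]]
    - [[0,0,-0.11],[0,0,0]]
    - [[0,0,-0.15],[0,0,0]]
    - [[-0.02,-0.01,-0.17],[0,0,0]]
    - [[-0.07,-0.04,-0.17],[0,0,0]]
    - [[-0.12,-0.07,-0.17],[0,0,0]]
    - [[-0.17,-0.1,-0.17],[0,0,0]]
    - [[-0.22,-0.125,-0.17],[0,0,0]]
    - [[-0.27,-0.15,-0.17],[0,0,0]]
    - [[-0.32,-0.18,-0.17],[0,0,0]]
    - [[-0.35,-0.195,-0.17],[0,0,0]]

```text
time_s: 5.5
position: [0.4518, -0.1231, 0.2009]
tcp_rot: [[0.002, 1.0, 0.002], [1.0, -0.002, -0.001], [-0.001, 0.002, -1.0]]
force: [0.4, 0.3, -1.0]
opening: 0.498
```

Call:
servo_tool:
  targets:
    - [[-0.013,-0.006,0],[0,0,0]]
    - [[-0.018,-0.008,0],[0,0,0]]
    - [[-0.018,-0.008,0],[0,0,0]]
    - [[-0.018,-0.008,0],[0,0,0]]

```text
time_s: 6.0
position: [0.4453, -0.138, 0.1996]
tcp_rot: [[-0.001, 1.0, 0.0], [1.0, 0.001, 0.0], [0.0, 0.0, -1.0]]
force: [0.2, 0.2, -0.6]
opening: 0.498
```

Run:
```python
from h import *
s=telemetry.read_state(); print(s['position'],s['force'],s['opening'])
c=wrist(); cv2.imwrite('pics/w2.png',c['pixels']); np.save('w2.npy',c['extrinsics'])
```

```text
[ 0.44527678 -0.13802711  0.19957237] [ 0.18448843  0.21546956 -0.56401196] 0.49774685608960584
```

View pics/w2.png

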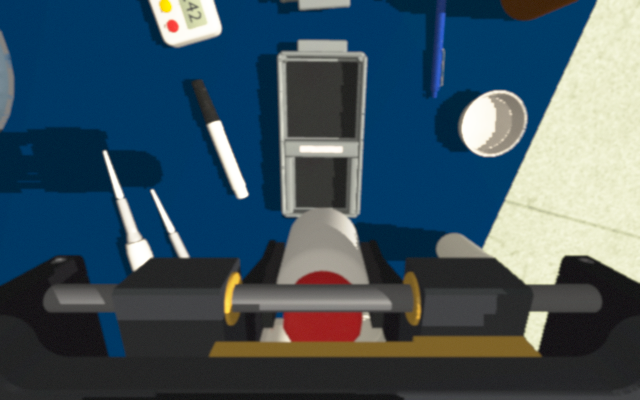

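The wrist view shows the whole two-bay tray: top-rim corners at about (279,55), (366,55), (359,213) and (284,213), with the larger bay farther in +y. Computing its pose.

Run:
```python
from h import *
c=wrist(); im=c['pixels']; hsv=cv2.cvtColor(im,cv2.COLOR_BGR2HSV)
m=cv2.bitwise_not(cv2.inRange(hsv,(95,110,0),(125,255,255)))
z=np.zeros_like(m); z[54:206,262:385]=m[54:206,262:385]
k=max(cv2.findContours(z,cv2.RETR_EXTERNAL,cv2.CHAIN_APPROX_NONE)[0],key=cv2.contourArea)[:,0]
P=plane(c,k,.02)*1000
print('corners',plane(c,[[279,55],[366,55],[359,213],[284,213],[284,145],[361,145]],.02).round(4).tolist())
for y in (-110,-80,-50,-20,0):
    q=P[abs(P[:,1]-y)<3][:,0]; mid=(q.min()+q.max())/2; print(y,q[q<mid].mean().round(1),q[q>mid].mean().round(1))
# rows along centre line, bridge edges
col=cv2.cvtColor(im,cv2.COLOR_BGR2GRAY)[:, 318:326].mean(1); g=np.diff(cv2.GaussianBlur(col[:,None],(1,3),0)[:,0])
for r in np.where(abs(g)>12)[0]: print(r,round(g[r]),plane(c,[[322,r+.5]],.02).round(4)[0])
```

```text
corners [[0.4019, -0.0021], [0.4899, -0.0021], [0.489, -0.1706], [0.4009, -0.1707], [0.4038, -0.0919], [0.4883, -0.0919]]
-110 397.5 490.1
-80 398.7 490.9
-50 398.9 490.9
-20 399.2 491.2
0 422.2 467.7
5 -13 [0.4454 0.0415]
6 -24 [0.4454 0.0406]
7 -35 [0.4454 0.0398]
8 -36 [0.4454 0.0389]
9 -24 [0.4454 0.0381]
37 16 [0.4454 0.0137]
38 35 [0.4454 0.0128]
39 41 [0.4454 0.0119]
40 28 [0.4454 0.0111]
54 -20 [ 0.4454 -0.0016]
55 -22 [ 0.4454 -0.0026]
57 18 [ 0.4454 -0.0044]
58 23 [ 0.4454 -0.0053]
60 -34 [ 0.4454 -0.0072]
61 -36 [ 0.4454 -0.0081]
62 -18 [ 0.4454 -0.009 ]
135 17 [ 0.4455 -0.0817]
136 29 [ 0.4455 -0.0828]
137 19 [ 0.4455 -0.0838]
140 14 [ 0.4455 -0.087 ]
141 21 [ 0.4455 -0.0881]
142 15 [ 0.4455 -0.0892]
143 14 [ 0.4455 -0.0903]
144 22 [ 0.4455 -0.0914]
145 26 [ 0.4455 -0.0924]
146 16 [ 0.4455 -0.0935]
151 -24 [ 0.4455 -0.099 ]
152 -30 [ 0.4455 -0.1001]
153 -20 [ 0.4455 -0.1012]
154 -16 [ 0.4455 -0.1023]
155 -25 [ 0.4455 -0.1034]
156 -33 [ 0.4455 -0.1045]
157 -26 [ 0.4455 -0.1056]
206 24 [ 0.4455 -0.1627]
207 26 [ 0.4455 -0.1639]
208 15 [ 0.4455 -0.1651]
269 -22 [ 0.4456 -0.245 ]
270 -32 [ 0.4456 -0.2464]
271 -26 [ 0.4456 -0.2478]
272 -12 [ 0.4456 -0.2492]
308 -13 [ 0.4456 -0.3018]
309 -18 [ 0.4456 -0.3033]
310 -14 [ 0.4456 -0.3048]
355 -15 [ 0.4457 -0.3773]
356 -20 [ 0.4457 -0.379 ]
357 -15 [ 0.4457 -0.3807]
```

Tray centre is about (0.445,−0.087), so the small bay is at about (0.444,−0.138), right below. Lowering gently.

Call:
servo_tool:
  targets:
    - [[0,0,0.03],[0,0,0]]
    - [[0,0,0.07],[0,0,0]]
    - [[0,-0.001,0.105],[0,0,0]]
    - [[0,-0.001,0.13],[0,0,0]]
    - [[0,-0.001,0.145],[0,0,0]]
    - [[0,-0.001,0.154],[0,0,0]]
    - [[0,-0.001,0.159],[0,0,0]]
    - [[0,-0.001,0.162],[0,0,0]]
    - [[0,-0.001,0.164],[0,0,0]]
    - [[0,-0.001,0.165],[0,0,0]]
    - [[0,-0.001,0.166],[0,0,0]]
    - [[0,-0.001,0.166],[0,0,0]]

```text
time_s: 7.6
position: [0.4439, -0.139, 0.0336]
tcp_rot: [[0.0, 1.0, 0.0], [1.0, -0.0, -0.0], [-0.0, 0.0, -1.0]]
force: [0.3, 0.6, -0.4]
opening: 0.502
```

Call:
servo_tool:
  targets:
    - [[0,0,0],[0,0,0]]
    - [[0,0,0],[0,0,0]]
    - [[0,0,0],[0,0,0]]
    - [[0,0,0],[0,0,0]]
    - [[0,0,0],[0,0,0]]
    - [[0,0,-0.02],[0,0,0]]
    - [[0,0,-0.06],[0,0,0]]
    - [[0,0,-0.11],[0,0,0]]
    - [[0,0,-0.15],[0,0,0]]
    - [[-0.02,-0.005,-0.17],[0,0,0]]
    - [[-0.07,-0.017,-0.17],[0,0,0]]
    - [[-0.12,-0.029,-0.17],[0,0,0]]
  gripper: 0.087

```text
time_s: 9.1
position: [0.4146, -0.2598, 0.2042]
tcp_rot: [[-0.001, 1.0, 0.001], [1.0, 0.001, -0.001], [-0.001, 0.001, -1.0]]
force: [1.0, 0.7, 0.4]
opening: 1.002
```

Call:
servo_tool:
  targets:
    - [[-0.05,-0.012,0],[0,0,0]]
    - [[-0.09,-0.022,0],[0,0,0]]
    - [[-0.097,-0.023,0],[0,0,0]]
    - [[-0.097,-0.023,0],[0,0,0]]
    - [[-0.097,-0.023,0],[0,0,0]]

```text
time_s: 9.72
position: [0.3918, -0.3541, 0.2033]
tcp_rot: [[-0.001, 1.0, -0.001], [1.0, 0.001, 0.002], [0.002, -0.001, -1.0]]
force: [0.1, 0.6, 0.6]
opening: 1.001
```

```bash
cat >> h.py <<'E'
def big(m): return max(cv2.findContours(m,cv2.RETR_EXTERNAL,cv2.CHAIN_APPROX_NONE)[0],key=cv2.contourArea)[:,0]
E
python3 - <<'E'
from h import *
s=telemetry.read_state(); print(s['position'],s['force'],s['opening'])
c=wrist(); im=c['pixels']; cv2.imwrite('pics/w3.png',im); hsv=cv2.cvtColor(im,cv2.COLOR_BGR2HSV)
m=cv2.inRange(hsv,(98,120,150),(112,255,255)); m[260:]=0; k=big(m)
e=cv2.minEnclosingCircle(plane(c,k,.11).astype(np.float32)); print(cv2.boundingRect(k),e,totool([*e[0],.2]))
E
```

```text
[ 0.39184356 -0.35412964  0.20334459] [0.10467979 0.64963967 0.58338987] 1.0008549232887707
(296, 190, 41, 42) ((0.3879586458206177, -0.3556045591831207), 0.01909617707133293) [-0.00140871 -0.00400655  0.00345754]
```

View pics/w3.png

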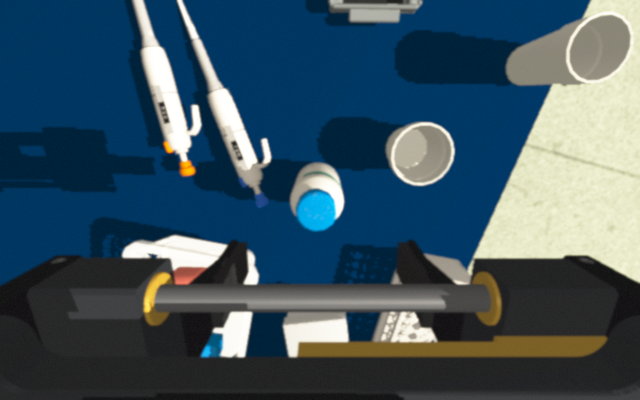

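Blue cap at (316,210), giving (0.388,−0.356). The pipette end lies low beside it, below fingertip height. Descending and gripping.

Call:
servo_tool:
  targets:
    - [[-0.001,-0.004,0.03],[0,0,0]]
    - [[-0.001,-0.004,0.07],[0,0,0]]
    - [[-0.001,-0.004,0.105],[0,0,0]]
    - [[-0.001,-0.004,0.13],[0,0,0]]
    - [[-0.001,-0.004,0.145],[0,0,0]]
    - [[-0.001,-0.004,0.153],[0,0,0]]
    - [[-0.001,-0.004,0.155],[0,0,0]]
    - [[-0.001,-0.004,0.155],[0,0,0]]

```text
time_s: 10.78
position: [0.3882, -0.3573, 0.0492]
tcp_rot: [[-0.0, 1.0, 0.001], [1.0, 0.0, -0.001], [-0.001, 0.001, -1.0]]
force: [1.4, -0.5, -0.2]
opening: 1.001
```

Call:
servo_tool:
  targets:
    - [[0,0,0],[0,0,0]]
    - [[0,0,0],[0,0,0]]
    - [[0,0,0],[0,0,0]]
    - [[0,0,0],[0,0,0]]
    - [[0,0,0],[0,0,0]]
    - [[0,0,0],[0,0,0]]
    - [[0,0,0],[0,0,0]]
    - [[0,0,0],[0,0,0]]
  gripper: 0.035

```text
time_s: 11.78
position: [0.3876, -0.3569, 0.0486]
tcp_rot: [[-0.0, 1.0, -0.0], [1.0, 0.0, 0.0], [0.0, -0.0, -1.0]]
force: [-2.1, -0.2, 2.9]
opening: 0.582
```

Call:
servo_tool:
  targets:
    - [[0,0,-0.02],[0,0,0]]
    - [[0,0,-0.06],[0,0,0]]
    - [[0,0,-0.11],[0,0,0]]
    - [[0,0,-0.145],[0,0,0]]
    - [[0.02,0.002,-0.16],[0,0,0]]
    - [[0.06,0.007,-0.16],[0,0,0]]
    - [[0.11,0.013,-0.16],[0,0,0]]
    - [[0.16,0.02,-0.16],[0,0,0]]
    - [[0.21,0.026,-0.16],[0,0,0]]
    - [[0.26,0.032,-0.16],[0,0,0]]
    - [[0.31,0.038,-0.16],[0,0,0]]
    - [[0.36,0.044,-0.16],[0,0,0]]

```text
time_s: 13.28
position: [0.4299, 0.0061, 0.2073]
tcp_rot: [[-0.0, 1.0, -0.003], [1.0, 0.0, 0.002], [0.002, -0.003, -1.0]]
force: [1.0, 0.7, -2.1]
opening: 0.581
```

Call:
servo_tool:
  targets:
    - [[0.045,0.006,0],[0,0,0]]
    - [[0.075,0.01,0],[0,0,0]]
    - [[0.087,0.011,0],[0,0,0]]
    - [[0.087,0.011,0],[0,0,0]]
    - [[0.087,0.011,0],[0,0,0]]

```text
time_s: 13.9
position: [0.4423, 0.0894, 0.2082]
tcp_rot: [[0.001, 1.0, -0.001], [1.0, -0.001, -0.0], [-0.0, -0.001, -1.0]]
force: [0.5, -0.7, -2.7]
opening: 0.584
```

Run:
```python
from h import *
s=telemetry.read_state(); print(s['position'],s['force'],s['opening'])
c=wrist(); im=c['pixels']; cv2.imwrite('pics/w4.png',im); hsv=cv2.cvtColor(im,cv2.COLOR_BGR2HSV)
m=cv2.bitwise_not(cv2.inRange(hsv,(95,110,0),(125,255,255)))
z=np.zeros_like(m); z[50:200,262:385]=m[50:200,262:385]
P=plane(c,big(z),.02)*1000
for y in range(90,230,15):
    q=P[abs(P[:,1]-y)<4][:,0]
    if len(q): mid=(q.min()+q.max())/2; print(y,q[q<mid].mean().round(1),q[q>mid].mean().round(1))
```

```text
[0.4423366  0.08938555 0.2082056 ] [ 0.54194012 -0.66807605 -2.73196329] 0.5837336411477968
90 398.0 490.9
105 396.9 489.8
120 396.1 488.6
135 395.1 487.5
150 394.1 486.5
165 393.2 485.3
180 392.4 484.8
195 391.4 484.2
210 390.7 482.7
225 400.7 481.4
```

View pics/w4.png

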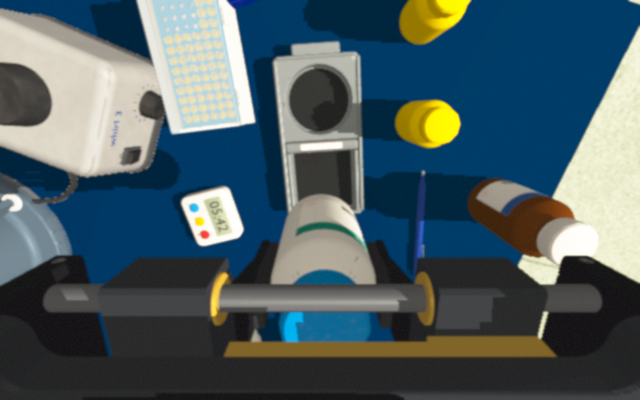

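The view shows the round well centre at (319,98), the tray's far edge at about y=55 px, and the bridge at rows 139–152. Computing tray y.

Run:
```python
from h import *
c=wrist(); im=c['pixels']; g=cv2.cvtColor(im,cv2.COLOR_BGR2GRAY)
w=(g<95).astype(np.uint8)*255; z=np.zeros_like(w); z[60:136,283:355]=w[60:136,283:355]
k=big(z); print(cv2.boundingRect(k)); print('well',cv2.minEnclosingCircle(plane(c,k,.02).astype(np.float32)))
print('pts',plane(c,[[318,98],[318,54.5],[318,44],[322,136],[322,152],[320,65.5],[320,131]],.02).round(4).tolist())
print('tall bottle bottom extremity',c['extrinsics'][:3,3])
```

```text
(289, 65, 62, 68)
well ((0.441671758890152, 0.18250922858715057), 0.03443290293216705)
pts [[0.4387, 0.1842], [0.4389, 0.2268], [0.439, 0.2366], [0.4429, 0.1442], [0.4428, 0.1264], [0.4409, 0.2164], [0.4407, 0.1496]]
tall bottle bottom extremity [0.44372529 0.17181577 0.37014514]
```

Call:
servo_tool:
  targets:
    - [[0.001,0.001,0.03],[0,0,0]]
    - [[0.001,0.002,0.07],[0,0,0]]
    - [[0.001,0.002,0.1],[0,0,0]]
    - [[0.001,0.002,0.125],[0,0,0]]
    - [[0.001,0.002,0.138],[0,0,0]]
    - [[0.001,0.002,0.146],[0,0,0]]
    - [[0.001,0.002,0.15],[0,0,0]]
    - [[0.001,0.002,0.152],[0,0,0]]
    - [[0.001,0.002,0.153],[0,0,0]]
    - [[0.001,0.002,0.154],[0,0,0]]
    - [[0.001,0.002,0.155],[0,0,0]]
    - [[0.001,0.002,0.155],[0,0,0]]

```text
time_s: 15.5
position: [0.4448, 0.0911, 0.0536]
tcp_rot: [[-0.0, 1.0, 0.0], [1.0, 0.0, -0.0], [-0.0, 0.0, -1.0]]
force: [-0.6, -0.2, -1.6]
opening: 0.587
```

Call:
servo_tool:
  targets:
    - [[0,0,0.001],[0,0,0]]
    - [[0,0,0.001],[0,0,0]]
    - [[0,0,0.001],[0,0,0]]

```text
time_s: 15.88
position: [0.4449, 0.0911, 0.0526]
tcp_rot: [[-0.0, 1.0, 0.0], [1.0, 0.0, 0.0], [0.0, 0.0, -1.0]]
force: [-0.1, -0.5, -2.0]
opening: 0.579
```

Call:
servo_tool:
  targets:
    - [[0,0,0],[0,0,0]]
    - [[0,0,0],[0,0,0]]
    - [[0,0,0],[0,0,0]]
    - [[0,0,0],[0,0,0]]
    - [[0,0,0],[0,0,0]]
    - [[0,0,-0.02],[0,0,0]]
    - [[0,0,-0.06],[0,0,0]]
    - [[0,0,-0.11],[0,0,0]]
    - [[0,0,-0.14],[0,0,0]]
    - [[-0.02,0.002,-0.148],[0,0,0]]
    - [[-0.06,0.007,-0.148],[0,0,0]]
    - [[-0.11,0.013,-0.148],[0,0,0]]
  gripper: 0.087

```text
time_s: 17.38
position: [0.4577, -0.0194, 0.2009]
tcp_rot: [[-0.002, 1.0, 0.001], [1.0, 0.002, 0.0], [-0.0, 0.001, -1.0]]
force: [1.2, -0.6, -0.6]
opening: 0.999
```

Call:
servo_tool:
  targets:
    - [[-0.055,0.006,0],[0,0,0]]
    - [[-0.11,0.014,0],[0,0,0]]
    - [[-0.165,0.021,0],[0,0,0]]
    - [[-0.22,0.028,0],[0,0,0]]
    - [[-0.27,0.034,0],[0,0,0]]
    - [[-0.29,0.036,0],[0,0,0]]
    - [[-0.293,0.037,0],[0,0,0]]
    - [[-0.293,0.037,0],[0,0,0]]

```text
time_s: 18.38
position: [0.4944, -0.3101, 0.2002]
tcp_rot: [[-0.001, 1.0, -0.001], [1.0, 0.001, 0.002], [0.002, -0.001, -1.0]]
force: [-0.4, -0.3, 0.2]
opening: 1.001
```

Run:
```python
from h import *
s=telemetry.read_state(); print(s['position'],s['force'],s['opening'])
c=wrist(); im=c['pixels']; cv2.imwrite('pics/w5.png',im); hsv=cv2.cvtColor(im,cv2.COLOR_BGR2HSV)
m=cv2.inRange(hsv,(0,0,90),(180,90,255)); z=np.zeros_like(m); z[130:250,262:385]=m[130:250,262:385]; k=big(z)
print(cv2.boundingRect(k)); e=cv2.minEnclosingCircle(plane(c,k,.06).astype(np.float32)); print(e,totool([*e[0],.033]))
```

```text
[ 0.49436664 -0.31008189  0.20022859] [-0.42884921 -0.25135946  0.20823553] 1.0010581909785112
(288, 164, 63, 64)
((0.49173757433891296, -0.3115426301956177), 0.03359934687614441) [-0.00201213 -0.0024959   0.16734757]
```

View pics/w5.png

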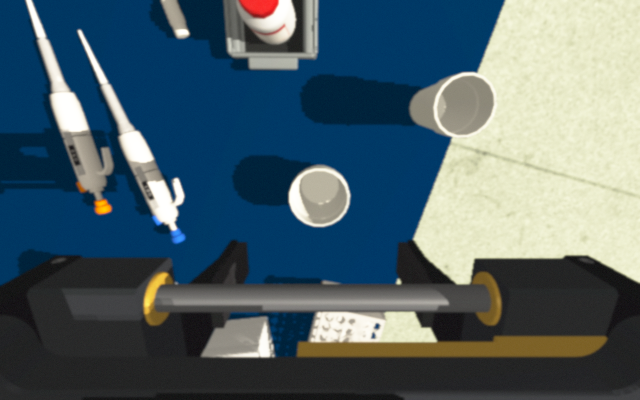

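The wide pot's rim is centred at (319,195), and the short bottle stands upright in its bay at (270,20). Gripping the wide pot by its rim band.

Call:
servo_tool:
  targets:
    - [[-0.002,-0.0025,0.03],[0,0,0]]
    - [[-0.002,-0.0025,0.07],[0,0,0]]
    - [[-0.002,-0.0025,0.11],[0,0,0]]
    - [[-0.002,-0.0025,0.14],[0,0,0]]
    - [[-0.002,-0.0025,0.156],[0,0,0]]
    - [[-0.002,-0.0025,0.164],[0,0,0]]
    - [[-0.002,-0.0025,0.167],[0,0,0]]
    - [[-0.002,-0.0025,0.167],[0,0,0]]

```text
time_s: 19.42
position: [0.4928, -0.3143, 0.0343]
tcp_rot: [[-0.0, 1.0, 0.001], [1.0, 0.0, -0.001], [-0.001, 0.001, -1.0]]
force: [0.5, -0.1, 0.2]
opening: 0.999
```

Call:
servo_tool:
  targets:
    - [[0,0,0],[0,0,0]]
    - [[0,0,0],[0,0,0]]
    - [[0,0,0],[0,0,0]]
    - [[0,0,0],[0,0,0]]
    - [[0,0,0],[0,0,0]]
    - [[0,0,0],[0,0,0]]
  gripper: 0.05

```text
time_s: 20.18
position: [0.4923, -0.314, 0.0338]
tcp_rot: [[-0.0, 1.0, -0.0], [1.0, 0.0, -0.0], [-0.0, -0.0, -1.0]]
force: [-1.8, 0.1, 3.4]
opening: 0.703
```

Call:
servo_tool:
  targets:
    - [[0,0,-0.02],[0,0,0]]
    - [[0,0,-0.06],[0,0,0]]
    - [[0,0,-0.11],[0,0,0]]
    - [[0,0,-0.15],[0,0,0]]
    - [[0.02,-0.002,-0.166],[0,0,0]]
    - [[0.07,-0.007,-0.166],[0,0,0]]
    - [[0.12,-0.013,-0.166],[0,0,0]]
    - [[0.17,-0.018,-0.166],[0,0,0]]
    - [[0.23,-0.025,-0.166],[0,0,0]]
    - [[0.29,-0.031,-0.166],[0,0,0]]
    - [[0.35,-0.038,-0.166],[0,0,0]]
    - [[0.41,-0.044,-0.166],[0,0,0]]

```text
time_s: 21.68
position: [0.4457, 0.0987, 0.1983]
tcp_rot: [[0.0, 1.0, -0.003], [1.0, -0.0, 0.001], [0.001, -0.003, -1.0]]
force: [0.9, 0.3, -1.3]
opening: 0.705
```

Call:
servo_tool:
  targets:
    - [[0.05,-0.006,0],[0,0,0]]
    - [[0.075,-0.009,0],[0,0,0]]
    - [[0.0845,-0.0095,0],[0,0,0]]
    - [[0.0845,-0.0095,0],[0,0,0]]
    - [[0.0845,-0.0095,0],[0,0,0]]

```text
time_s: 22.3
position: [0.4387, 0.1797, 0.1992]
tcp_rot: [[0.001, 1.0, -0.001], [1.0, -0.001, -0.0], [-0.0, -0.001, -1.0]]
force: [0.1, -0.3, -0.7]
opening: 0.702
```

Run:
```python
from h import *
s=telemetry.read_state(); print(s['position'],s['force'],s['opening'])
c=wrist(); im=c['pixels']; cv2.imwrite('pics/w6.png',im)
```

```text
[0.43865596 0.17970126 0.19921976] [ 0.10966657 -0.30675873 -0.7349501 ] 0.7024556006420004
```

View pics/w6.png

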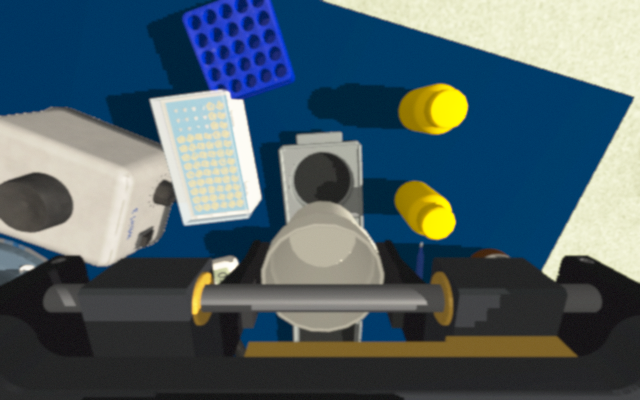

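The well at (321,183) lies right below. The plate on the left is close (edge at x≈0.37), so I'll open only partly there.

Call:
servo_tool:
  targets:
    - [[0.001,0,0.03],[0,0,0]]
    - [[0.001,0,0.07],[0,0,0]]
    - [[0.001,0,0.105],[0,0,0]]
    - [[0.001,0,0.13],[0,0,0]]
    - [[0.001,0,0.145],[0,0,0]]
    - [[0.001,0,0.153],[0,0,0]]
    - [[0.001,0,0.157],[0,0,0]]
    - [[0.001,0,0.159],[0,0,0]]
    - [[0.001,0,0.16],[0,0,0]]
    - [[0.001,0,0.161],[0,0,0]]
    - [[0.001,0,0.162],[0,0,0]]
    - [[0.001,0,0.162],[0,0,0]]

```text
time_s: 23.85
position: [0.439, 0.1816, 0.0378]
tcp_rot: [[-0.0, 1.0, 0.001], [1.0, 0.0, 0.0], [0.0, 0.001, -1.0]]
force: [0.4, -0.5, 1.6]
opening: 0.696
```

Call:
servo_tool:
  targets:
    - [[0,0,0],[0,0,0]]
    - [[0,0,0],[0,0,0]]
    - [[0,0,0],[0,0,0]]
    - [[0,0,0],[0,0,0]]
    - [[0,0,-0.02],[0,0,0]]
    - [[0,0,-0.06],[0,0,0]]
    - [[0,0,-0.11],[0,0,0]]
    - [[0,0,-0.16],[0,0,0]]
    - [[0,0,-0.182],[0,0,0]]
    - [[0,0,-0.182],[0,0,0]]
  gripper: 0.074

```text
time_s: 25.1
position: [0.4399, 0.1817, 0.2212]
tcp_rot: [[-0.0, 1.0, 0.005], [1.0, 0.0, 0.001], [0.001, 0.005, -1.0]]
force: [-0.6, 0.6, 0.4]
opening: 0.851
```

Run:
```python
from h import *
s=telemetry.read_state(); print(s['position'],s['force'],s['opening'])
c=wrist(); im=c['pixels']; cv2.imwrite('pics/w7.png',im); hsv=cv2.cvtColor(im,cv2.COLOR_BGR2HSV)
m=cv2.inRange(hsv,(0,0,110),(180,60,255)); z=np.zeros_like(m); z[130:245,285:360]=m[130:245,285:360]
print(proj(c,[[.4385,.183,.064]]))
k=big(z);print(cv2.boundingRect(k)); cv2.imwrite('pics/w7c.png',cv2.resize(np.hstack([im[120:250,250:400],cv2.merge([z]*3)[120:250,250:400]]),None,fx=2.6,fy=2.6))
c=eyes.capture('top'); print('slim',plane(c,[[385.5,165.2]],.095))
```

```text
[0.43988866 0.18174764 0.2211789 ] [-0.58047384  0.60308685  0.44343867] 0.8514867018040357
[[319.6887177  189.74420564]]
(285, 132, 75, 113)
slim [[ 0.60701465 -0.22441041]]
```

View pics/w7c.png

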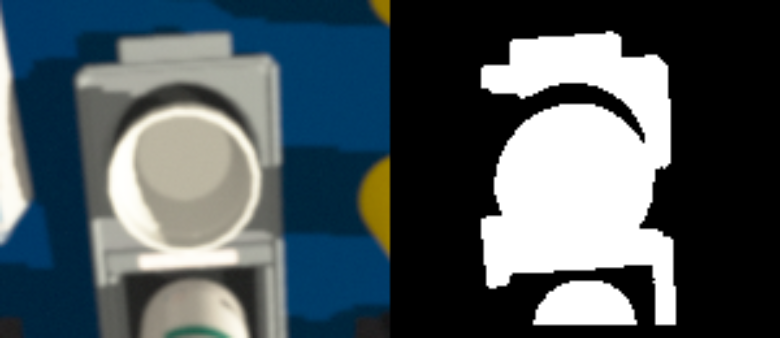

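The wide pot stands in the well, rim centre at about (320.8,187.7), which puts it at about (0.4395,0.1845). On to the slim pot.

Call:
servo_tool:
  targets:
    - [[-0.04,0.016,0],[0,0,0]]
    - [[-0.09,0.037,0],[0,0,0]]
    - [[-0.14,0.058,0],[0,0,0]]
    - [[-0.19,0.078,0],[0,0,0]]
    - [[-0.24,0.099,0],[0,0,0]]
    - [[-0.29,0.119,0],[0,0,0]]
    - [[-0.34,0.14,0],[0,0,0]]
    - [[-0.385,0.158,0],[0,0,0]]
    - [[-0.402,0.166,0],[0,0,0]]
    - [[-0.406,0.167,0],[0,0,0]]
    - [[-0.406,0.167,0],[0,0,0]]
    - [[-0.406,0.167,0],[0,0,0]]
  gripper: 0.087

```text
time_s: 26.7
position: [0.6053, -0.2226, 0.2195]
tcp_rot: [[-0.002, 1.0, -0.001], [1.0, 0.002, 0.001], [0.001, -0.001, -1.0]]
force: [0.3, -0.5, -0.1]
opening: 1.001
```

Run:
```python
from h import *
s=telemetry.read_state(); print(s['position'],s['force'],s['opening'])
c=wrist(); im=c['pixels']; cv2.imwrite('pics/w8.png',im); hsv=cv2.cvtColor(im,cv2.COLOR_BGR2HSV)
p=proj(c,[[.607,-.224,.095]])[0]; print(p)
x0,y0=int(p[0])-60,int(p[1])-65
cv2.imwrite('pics/w8c.png',cv2.resize(im[y0:y0+125,x0:x0+120],None,fx=4,fy=4)); print(x0,y0)
```

```text
[ 0.60526087 -0.22256968  0.21946297] [ 0.31725396 -0.46518724 -0.11545355] 1.001323409457894
[323.49303717 200.75258992]
263 135
```

View pics/w8c.png

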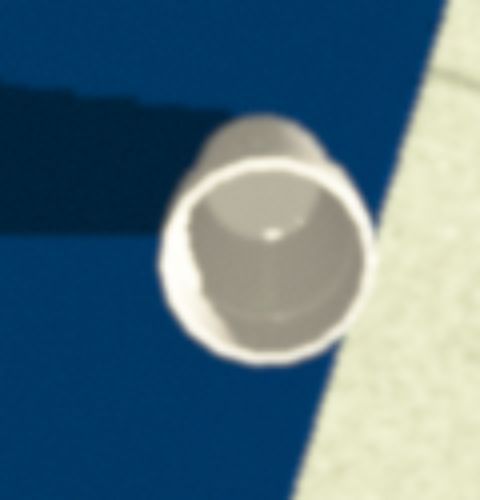

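The slim rim is centred at about px (329.7,200), so the slim pot is at (0.613,−0.223), 7 mm further in x. Grasping.

Call:
servo_tool:
  targets:
    - [[-0.001,0.007,0.02],[0,0,0]]
    - [[-0.001,0.007,0.05],[0,0,0]]
    - [[-0.001,0.007,0.09],[0,0,0]]
    - [[-0.001,0.007,0.12],[0,0,0]]
    - [[-0.001,0.007,0.14],[0,0,0]]
    - [[-0.001,0.007,0.15],[0,0,0]]
    - [[-0.001,0.007,0.153],[0,0,0]]
    - [[-0.001,0.007,0.153],[0,0,0]]

```text
time_s: 27.75
position: [0.6135, -0.2258, 0.0673]
tcp_rot: [[-0.0, 1.0, 0.001], [1.0, 0.0, -0.001], [-0.001, 0.001, -1.0]]
force: [0.1, -0.7, 0.0]
opening: 0.998
```

Call:
servo_tool:
  targets:
    - [[0,0,0],[0,0,0]]
    - [[0,0,0],[0,0,0]]
    - [[0,0,0],[0,0,0]]
    - [[0,0,0],[0,0,0]]
    - [[0,0,0],[0,0,0]]
    - [[0,0,0],[0,0,0]]
    - [[0,0,0],[0,0,0]]
    - [[0,0,0],[0,0,0]]
  gripper: 0.04

```text
time_s: 28.75
position: [0.6129, -0.2255, 0.0666]
tcp_rot: [[-0.0, 1.0, 0.0], [1.0, 0.0, -0.0], [-0.0, 0.0, -1.0]]
force: [-0.3, -0.4, 1.2]
opening: 0.587
```

Call:
servo_tool:
  targets:
    - [[0,0,-0.02],[0,0,0]]
    - [[0,0,-0.06],[0,0,0]]
    - [[0,0,-0.11],[0,0,0]]
    - [[0,0,-0.155],[0,0,0]]
    - [[0.02,-0.009,-0.175],[0,0,0]]
    - [[0.07,-0.03,-0.175],[0,0,0]]
    - [[0.12,-0.051,-0.175],[0,0,0]]
    - [[0.17,-0.072,-0.175],[0,0,0]]
    - [[0.22,-0.094,-0.175],[0,0,0]]
    - [[0.27,-0.115,-0.175],[0,0,0]]
    - [[0.32,-0.136,-0.175],[0,0,0]]
    - [[0.37,-0.157,-0.175],[0,0,0]]

```text
time_s: 30.25
position: [0.4553, 0.1461, 0.2429]
tcp_rot: [[0.0, 1.0, 0.002], [1.0, -0.0, 0.0], [0.0, 0.002, -1.0]]
force: [1.0, 0.2, -0.6]
opening: 0.582
```

Call:
servo_tool:
  targets:
    - [[0.025,-0.011,0],[0,0,0]]
    - [[0.036,-0.016,0],[0,0,0]]
    - [[0.038,-0.0165,0],[0,0,0]]
    - [[0.038,-0.0165,0],[0,0,0]]
    - [[0.038,-0.0165,0],[0,0,0]]
    - [[0.038,-0.0165,0],[0,0,0]]

```text
time_s: 31.0
position: [0.4397, 0.1819, 0.2414]
tcp_rot: [[0.001, 1.0, -0.0], [1.0, -0.001, -0.0], [-0.0, -0.0, -1.0]]
force: [0.1, 0.8, -0.7]
opening: 0.588
```

Run:
```python
from h import *
s=telemetry.read_state(); print(s['position'],s['force'],s['opening'])
c=wrist(); im=c['pixels']; cv2.imwrite('pics/w9.png',im)
```

```text
[0.43971127 0.18186693 0.24144875] [ 0.0603359   0.77129226 -0.7065126 ] 0.5883244179774985
```

View pics/w9.png

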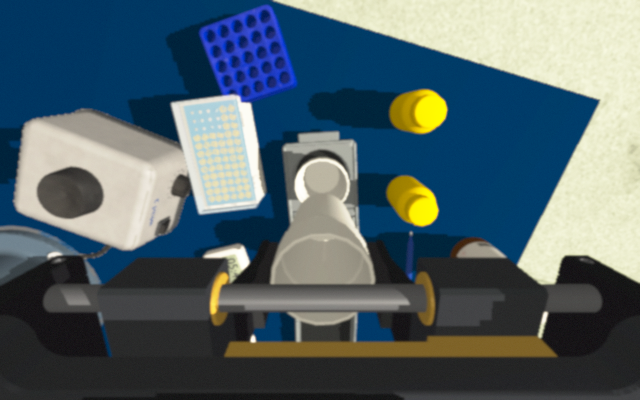

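The slim pot is held upright above the wide pot (rim at (321,183)). Lowering it in stages while watching force.

Call:
servo_tool:
  targets:
    - [[0,0,0.03],[0,0,0]]
    - [[0,0,0.065],[0,0,0]]
    - [[0,0,0.095],[0,0,0]]
    - [[0,0,0.115],[0,0,0]]
    - [[0,0,0.13],[0,0,0]]
    - [[0,0,0.142],[0,0,0]]
    - [[0,0,0.15],[0,0,0]]
    - [[0,0,0.155],[0,0,0]]
    - [[0,0,0.158],[0,0,0]]
    - [[0,0,0.159],[0,0,0]]

```text
time_s: 32.3
position: [0.4395, 0.1826, 0.0827]
tcp_rot: [[-0.0, 1.0, 0.0], [1.0, 0.0, 0.0], [0.0, 0.0, -1.0]]
force: [0.7, -0.0, -0.6]
opening: 0.586
```

Call:
servo_tool:
  targets:
    - [[0,0,0.002],[0,0,0]]
    - [[0,0,0.004],[0,0,0]]
    - [[0,0,0.005],[0,0,0]]
    - [[0,0,0.006],[0,0,0]]
    - [[0,0,0.007],[0,0,0]]
    - [[0,0,0.007],[0,0,0]]
    - [[0,0,0.007],[0,0,0]]

```text
time_s: 33.17
position: [0.4393, 0.1826, 0.0755]
tcp_rot: [[-0.0, 1.0, -0.0], [1.0, 0.0, 0.0], [0.0, -0.0, -1.0]]
force: [-0.7, 0.4, -0.9]
opening: 0.587
```

Call:
servo_tool:
  targets:
    - [[0,0,0.001],[0,0,0]]
    - [[0,0,0.001],[0,0,0]]
    - [[0,0,0.0015],[0,0,0]]
    - [[0,0,0.002],[0,0,0]]
    - [[0,0,0.002],[0,0,0]]

```text
time_s: 33.8
position: [0.4393, 0.1825, 0.0736]
tcp_rot: [[-0.0, 1.0, 0.0], [1.0, 0.0, -0.0], [-0.0, 0.0, -1.0]]
force: [0.1, -0.7, 0.2]
opening: 0.588
```

Call:
servo_tool:
  targets:
    - [[0,0,0],[0,0,0]]
    - [[0,0,0],[0,0,0]]
    - [[0,0,0],[0,0,0]]
    - [[0,0,0],[0,0,0]]
    - [[0,0,-0.01],[0,0,0]]
    - [[0,0,-0.04],[0,0,0]]
    - [[0,0,-0.09],[0,0,0]]
    - [[0,0,-0.14],[0,0,0]]
    - [[0,0,-0.157],[0,0,0]]
    - [[0,0,-0.157],[0,0,0]]
    - [[0,0,-0.157],[0,0,0]]
  gripper: 0.072

```text
time_s: 35.17
position: [0.4385, 0.1824, 0.23]
tcp_rot: [[0.0, 1.0, -0.002], [1.0, -0.0, -0.0], [-0.0, -0.002, -1.0]]
force: [0.7, -0.7, 1.1]
opening: 0.826
```

Run:
```python
from h import *
s=telemetry.read_state(); print(s['position'],s['force'],s['opening'])
c=wrist(); im=c['pixels']
q=eyes.capture('side')['pixels'][130:250,230:450]
print(proj(c,[[.4393,.1845,.102],[.4393,.1845,.064]]))
cv2.imwrite('pics/chk.png',cv2.resize(np.hstack([im[130:250,240:400],q]),None,fx=2.1,fy=2.1,interpolation=cv2.INTER_CUBIC))
```

```text
[0.43849004 0.18240142 0.22995932] [ 0.72656486 -0.70328618  1.10593925] 0.8256123635295157
[[322.61162219 196.14214612]
 [322.65332489 186.87235965]]
```

View pics/chk.png

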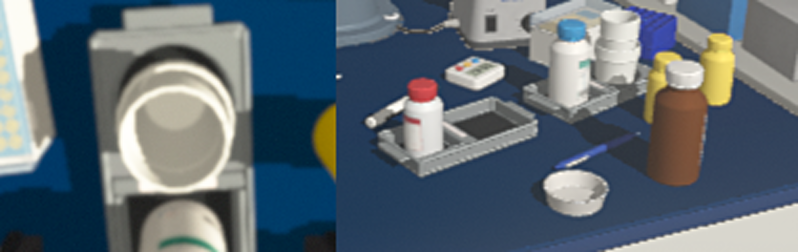

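The slim pot is nested upright: its rim is at px (323.3,196.7), against (322.6,196.1) predicted for home at 102 mm. Both white bottles stand in their bays. Next, the amber bottle.

Call:
servo_tool:
  targets:
    - [[-0.02,0.035,0],[0,0,0]]
    - [[-0.045,0.08,0],[0,0,0]]
    - [[-0.07,0.125,0],[0,0,0]]
    - [[-0.095,0.17,0],[0,0,0]]
    - [[-0.115,0.202,0],[0,0,0]]
    - [[-0.121,0.214,0],[0,0,0]]
    - [[-0.121,0.214,0],[0,0,0]]
    - [[-0.121,0.214,0],[0,0,0]]
    - [[-0.121,0.214,0],[0,0,0]]
  gripper: 0.087

```text
time_s: 36.4
position: [0.6522, 0.0626, 0.2307]
tcp_rot: [[-0.001, 1.0, -0.001], [1.0, 0.001, 0.0], [0.0, -0.001, -1.0]]
force: [0.1, -0.2, -0.2]
opening: 1.001
```

Run:
```python
from h import *
s=telemetry.read_state(); print(s['position'],s['force'],s['opening'])
c=wrist(); im=c['pixels']; cv2.imwrite('pics/w10.png',im)
print(proj(c,[[.653,.061,.135]]))
hsv=cv2.cvtColor(im,cv2.COLOR_BGR2HSV); m=cv2.inRange(hsv,(0,0,170),(180,50,255)); z=np.zeros_like(m); z[170:255,270:375]=m[170:255,270:375]; k=big(z); print(cv2.boundingRect(k),cv2.minEnclosingCircle(plane(c,k,.135).astype(np.float32)))
```

```text
[0.65215043 0.06263327 0.23072865] [ 0.13333856 -0.19385673 -0.18046783] 1.0008891841985854
[[322.53211753 210.03918097]]
(302, 184, 46, 45) ((0.6550005674362183, 0.06432689726352692), 0.02100631408393383)
```

View pics/w10.png

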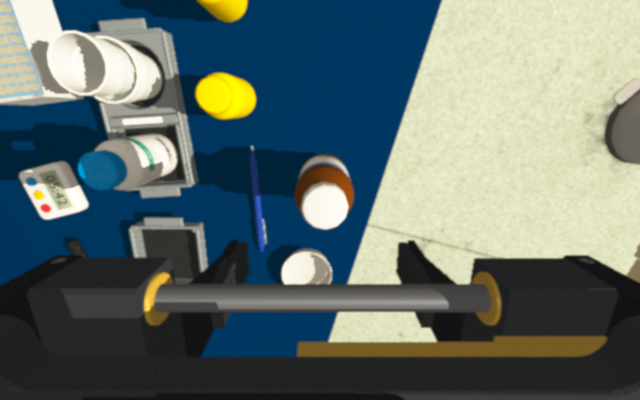

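Amber cap at (325,206), radius 21 mm as expected, giving (0.655,0.064). Grasping its upper body.

Call:
servo_tool:
  targets:
    - [[0.001,0.003,0.02],[0,0,0]]
    - [[0.001,0.003,0.06],[0,0,0]]
    - [[0.001,0.003,0.1],[0,0,0]]
    - [[0.001,0.003,0.13],[0,0,0]]
    - [[0.001,0.003,0.148],[0,0,0]]
    - [[0.001,0.003,0.157],[0,0,0]]
    - [[0.001,0.003,0.161],[0,0,0]]
    - [[0.001,0.003,0.161],[0,0,0]]

```text
time_s: 37.45
position: [0.6569, 0.0625, 0.0702]
tcp_rot: [[-0.0, 1.0, 0.001], [1.0, 0.0, -0.0], [-0.0, 0.001, -1.0]]
force: [0.2, 0.5, -0.3]
opening: 0.996
```

Call:
servo_tool:
  targets:
    - [[0,0,0],[0,0,0]]
    - [[0,0,0],[0,0,0]]
    - [[0,0,0],[0,0,0]]
    - [[0,0,0],[0,0,0]]
    - [[0,0,0],[0,0,0]]
    - [[0,0,0],[0,0,0]]
    - [[0,0,0],[0,0,0]]
  gripper: 0.045

```text
time_s: 38.33
position: [0.6556, 0.0626, 0.0697]
tcp_rot: [[-0.0, 1.0, -0.002], [1.0, 0.0, -0.0], [-0.0, -0.002, -1.0]]
force: [-4.2, 0.1, 5.7]
opening: 0.671
```

Call:
servo_tool:
  targets:
    - [[0,0,-0.01],[0,0,0]]
    - [[0,0,-0.03],[0,0,0]]
    - [[0,0,-0.05],[0,0,0]]
    - [[0,0,-0.05],[0,0,0]]

```text
time_s: 38.83
position: [0.6588, 0.0624, 0.1224]
tcp_rot: [[-0.0, 1.0, 0.007], [1.0, 0.0, -0.0], [-0.0, 0.007, -1.0]]
force: [0.3, -0.6, -3.0]
opening: 0.671
```

Call:
servo_tool:
  targets:
    - [[0,0,-0.03],[0,0,0]]
    - [[-0.01,-0.02,-0.06],[0,0,0]]
    - [[-0.03,-0.06,-0.08],[0,0,0]]
    - [[-0.055,-0.105,-0.08],[0,0,0]]
    - [[-0.08,-0.15,-0.08],[0,0,0]]
    - [[-0.1,-0.19,-0.08],[0,0,0]]
    - [[-0.108,-0.207,-0.08],[0,0,0]]
    - [[-0.1095,-0.21,-0.08],[0,0,0]]
    - [[-0.1095,-0.21,-0.08],[0,0,0]]
    - [[-0.1095,-0.21,-0.08],[0,0,0]]

```text
time_s: 40.08
position: [0.4479, -0.0468, 0.1996]
tcp_rot: [[-0.001, 1.0, 0.002], [1.0, 0.001, -0.0], [-0.0, 0.002, -1.0]]
force: [0.8, 0.2, -2.6]
opening: 0.669
```

Run:
```python
from h import *
s=telemetry.read_state(); print(s['position'],s['force'],s['opening'])
c=wrist(); im=c['pixels']; cv2.imwrite('pics/w11.png',im)
t=eyes.capture('top'); cv2.imwrite('pics/t11.png',np.vstack([im[:,:],]))
print(proj(c,[[.445,-.002,.02],[.445,-.170,.02]]))
```

```text
[ 0.44788976 -0.0468193   0.19962473] [ 0.84654989  0.22710816 -2.55895644] 0.6685496420535133
[[318.810144   146.09336204]
 [319.24300626 280.83555829]]
```

View pics/w11.png

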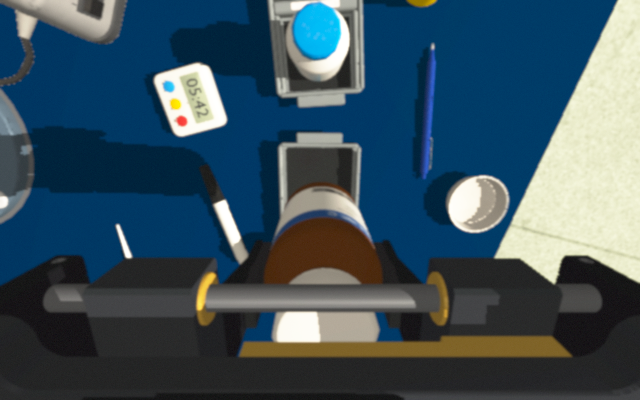

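The bay's far rim is at row 144, within 2 mm of prediction. The bottle hangs upright above the larger bay, so lowering it.

Call:
servo_tool:
  targets:
    - [[0.001,-0.001,0.025],[0,0,0]]
    - [[0.001,-0.001,0.055],[0,0,0]]
    - [[0.001,-0.001,0.08],[0,0,0]]
    - [[0.001,-0.001,0.1],[0,0,0]]
    - [[0.001,-0.001,0.112],[0,0,0]]
    - [[0.001,-0.001,0.118],[0,0,0]]
    - [[0.001,-0.001,0.121],[0,0,0]]
    - [[0.001,-0.001,0.123],[0,0,0]]
    - [[0.001,-0.001,0.124],[0,0,0]]
    - [[0.001,-0.001,0.125],[0,0,0]]
    - [[0.001,-0.001,0.126],[0,0,0]]
    - [[0.001,-0.001,0.126],[0,0,0]]

```text
time_s: 41.68
position: [0.4454, -0.046, 0.0737]
tcp_rot: [[-0.0, 1.0, 0.0], [1.0, 0.0, -0.0], [-0.0, 0.0, -1.0]]
force: [-0.4, -0.2, -0.9]
opening: 0.669
```

Call:
servo_tool:
  targets:
    - [[0,0,0],[0,0,0]]
    - [[0,0,0],[0,0,0]]
    - [[0,0,0],[0,0,0]]
    - [[0,0,0],[0,0,0]]
    - [[0,0,0],[0,0,0]]
    - [[0,0,-0.01],[0,0,0]]
    - [[0,0,-0.04],[0,0,0]]
    - [[0,0,-0.09],[0,0,0]]
    - [[0,0,-0.14],[0,0,0]]
    - [[0,0,-0.19],[0,0,0]]
    - [[0,0,-0.2],[0,0,0]]
    - [[0,0,-0.2],[0,0,0]]
  gripper: 0.087

```text
time_s: 43.18
position: [0.4451, -0.0459, 0.274]
tcp_rot: [[-0.0, 1.0, 0.001], [1.0, 0.0, -0.0], [-0.0, 0.001, -1.0]]
force: [-0.3, 0.3, 0.2]
opening: 1.002
```

Call:
servo_tool:
  targets:
    - [[-0.04,0,0],[0,0,0]]
    - [[-0.09,0,0],[0,0,0]]
    - [[-0.14,0,0],[0,0,0]]
    - [[-0.17,0,0],[0,0,0]]
    - [[-0.17,0,0],[0,0,0]]
    - [[-0.17,0,0],[0,0,0]]

```text
time_s: 43.92
position: [0.4443, -0.2146, 0.2719]
tcp_rot: [[0.0, 1.0, -0.003], [1.0, -0.0, 0.003], [0.003, -0.003, -1.0]]
force: [-1.0, -0.2, 0.0]
opening: 0.998
```

Run:
```python
from h import *
s=telemetry.read_state(); print(s['time_s'],s['position'],s['force'],s['opening'])
t=eyes.capture('top'); s_=eyes.capture('side'); w=wrist()
a=cv2.resize(t['pixels'][130:270,190:380],(400,295)); b=cv2.resize(s_['pixels'][120:250,230:450],(400,236)); 
cv2.imwrite('pics/end.png',np.hstack([np.vstack([a,b]),cv2.resize(w['pixels'][:300],(400,531))]))
for n,p in (('amber',(.4455,-.044,.139)),('short',(.4445,-.138,.092)),('tall',(.444,.092,.114)),('slim',(.4393,.1845,.102)),('dish',(.631,-.069,.02))): print(n,(proj(t,[p])[0]-[190,130])*[400/190,295/140],proj(w,[p])[0]*[400/640,531/300]+[400,0])
```

```text
43.925 [ 0.44426019 -0.21457952  0.27190012] [-0.97549207 -0.21292385  0.03534236] 0.9984430112860837
amber [266.51752751 194.18054175] [601.71416278   1.09077351]
short [342.71326764 201.57592816] [601.11312429 206.36774886]
tall [152.64030636 196.04269297] [ 600.6317714  -333.69728175]
slim [ 76.9612062  199.75337629] [ 596.62027275 -605.20821829]
dish [286.42120413  69.57779774] [696.0646785  101.16316061]
```

View pics/end.png

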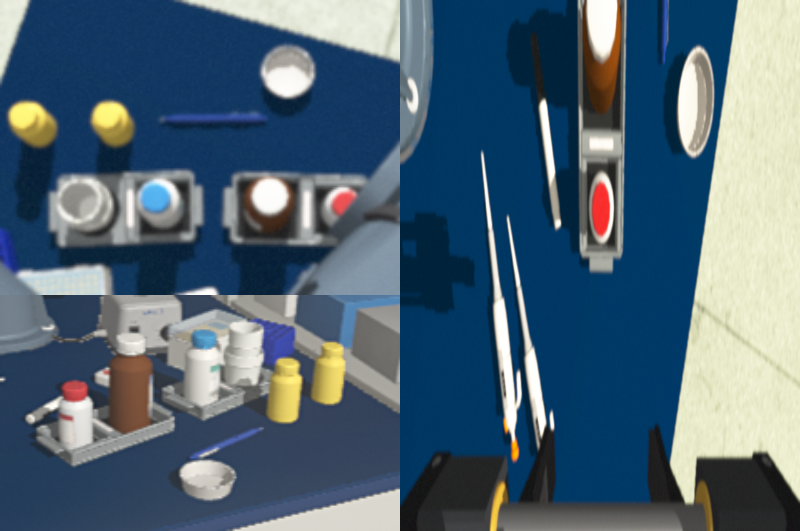

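All five objects stand upright in their places: amber and short in the two-bay tray, tall and the nested pots in the round-well tray. The dish is at its start pixel and the gripper is clear.

```bash
python3 -c "
from rig import order; print(order.hand_in())"
```

```text
the job is handed in; nothing more can be done
None
```

Both kits are made up and the job is handed in, at about 44 s of robot time. I placed them in this order: short white bottle, taller white bottle, wide pot, slim pot, brown bottle. Every release was within about 1 mm of the floor, with wrist force readings of at most about 2 N.

- **Last views:** top, side and wrist pictures showed all five upright in their own places. The dish was within about 1 to 2 px of its starting spot, and the gripper was open and clear.
- **Nesting:** the slim pot's rim sat within 1 px of where it should be when fully home, and it met no resistance on the way down.
- **One disagreement:** the top camera put the round-well tray's contents about 2 to 4 px (5–10 mm) from the wrist-camera values, all in the same direction. I took that as a bias in the top camera or in how I read it, because the wrist views were consistent with each other. I did not check it further.

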